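Turn the tea scoop round onto its rest

TASK

The tea scoop with the orange handle is lying on the steel worktop the wrong way round. Pick it up, turn it end for end and lay it gently, without dropping it, on the green spoon rest: cup flat in the middle of the round dish, handle along the neck and lying down between the two cheeks of the notch. Leave the black-handled spatula and the white teapot where they are.

Things in the scene. Friction and masses are not known exactly. Their poses are not given: they have to be found in the camera images.
- scoop: Loose 100 g tea scoop lying flat: orange handle 135 x 18 wide x 14 high (x -75 to +60 mm); at +x an open round aluminium cup, 52 across the rim, 42 at its flat base, 22 high, centred at x = +85. Origin: underside, handle centre line, near the balance point: grip across the handle here. x towards the cup, z up. Starts with the cup roughly towards the robot.
- rest: Green silicone spoon rest, fixed. Origin: worktop level, under the dish centre; x from notch to dish, roughly away from the robot; z up. Floor 6 mm thick. Dish 92 across inside, rim top 14 mm above worktop, open to the neck. Neck flat, 70 wide, to x = -146. Notch: cheeks at x -126 to -144, 48 apart, tops 14 mm up. The laid scoop has its origin at x = -85, 6 mm up, its cup at the dish centre.
- spatula: Bystander: loose slotted spatula lying flat, black plastic handle 125 x 20 x 14 mm (x from -75 to +50 mm), flat aluminium blade 75 long, 56 wide, 4 mm thick at the +x end, to x = +142 mm. Origin: on the underside, on the handle's centre line; x towards the blade. Not to be moved.
- teapot: Bystander: loose pear-shaped white ceramic teapot, 128 mm across the belly, 147 mm high, spout 100 mm out along +x, handle 96 mm out along -x. Origin: centre of its underside. Not to be moved.
Not all that is in view belongs to the job. What is shaped like the scoop but red is not meant. Of the things that look like the rest, the larger one is meant.

How it is judged (in metres and radians):
On the way:
1. the scoop is picked up clear of the worktop (origin more than 40 mm up) (height (world z) of scoop above 0.04 m), for 0.1 s.
At the end, for the whole second after the job is handed in: The scoop lies at rest and released, flat (within about 3 degrees) on the floor of the green rest, cup centre within 18 mm of the dish centre along and across the scoop, handle towards the notch and within 11 degrees of the neck's direction; spatula and teapot within 30 mm of where they started (x of rest in the frame of scoop between 0.067 and 0.103 m and y of rest in the frame of scoop between -0.018 and 0.018 m and x of scoop in the frame of rest below -0.06 m and angle between the x axis of scoop and the x axis of rest, either way round below 0.2 rad and height (world z) of scoop between 0.003 and 0.0105 m and angle between scoop's own z axis and vertical below 0.06 rad and linear speed of scoop below 0.02 m/s and contact force between scoop and the fingers below 0.1 N and distance of each of spatula, teapot from where it was at the start of the episode below 0.03 m); the robot touches nothing.
It fails at once if the scoop is dropped or thrown: it moves faster than 0.7 m/s (a fall of about 25 mm) out of the fingers (contact force between scoop and the fingers below 0.05 N and linear speed of scoop above 0.7 m/s).
It fails at once if the black spatula is moved by more than 30 mm (distance of spatula from where it was at the start of the episode above 0.03 m).
It fails at once if the teapot is moved by more than 30 mm (distance of teapot from where it was at the start of the episode above 0.03 m).
It also fails if it takes over 38 s, if anything falls off the work surface, if the arm or the gripper's body presses on something with over 40 N, if the wrist force passes 120 N, or if a joint passes its speed limit or range.

ROBOT

A 6-joint arm with a two-finger parallel gripper is mounted at the origin on the work surface. World frame = base frame: x ahead of the robot, y to its left, z up, the work surface at z = 0. Lengths are in m, angles in degrees, forces in N, time in s.
With the tool pointing down it reaches from about 0.25 to 0.725 m from the base axis. Payload 9.7 kg.
Tool frame: the origin (TCP) lies midway between the tips of the shut fingers; the grasp point (between the pads) lies bot.grasp_offset behind it (bot.grasp_offset is the distance from the TCP to the grasp point, in m); x points along the fingers, y is the direction in which the jaws open and shut, and the axes are right-handed (so a half turn about x gives the same grasp; the last joint's range is limited). The gripper opens to 85 mm and grips with 20 to 120 N. Pads are 22 mm wide; open, the fingers measure 114 mm over their backs; the gripper's body (76 mm by 85 mm) begins 54 mm behind the grasp point. The pads swing forward as they close: fully open they stand 13 mm farther back than shut.
Start: joints at [75.057, 4.979, 10.078, 95.1, 0, 90], TCP at [0.142, 0.531, 0.205] pointing down, gripper open.
Joint ranges: [-179.16, 179.16], [-48.56, 103.87], [-65.8, 70.77], [-126.05, 130.52], [-82.76, 87.17], [-180, 180]. Speed limits (degrees/s): [127.2, 127.2, 147.25, 180, 180, 180].

INTERFACE

Orientations are given as [roll, pitch, yaw] about the fixed x, y, z axes, in that order (R = Rz(yaw) Ry(pitch) Rx(roll)).
In Python, from workcell import status, camera, bot gives the robot as it stands.
- The arm moves only by the shell command python3 -m jog 'ROWS' [OPENING] [FORCE]. ROWS is text: rows parted by semicolons, each of 4 numbers parted by spaces: the shift along the tool's x, y, z in mm, then the turn about the tool's x in degrees. A call has exactly 8 rows; each row is the pose to reach, as a shift and turn from the pose commanded when the call began, along the tool's axes at that moment; what a row does not reach only later rows make up. A row lasts 1/8 s, in which the tool goes at most 62.5 mm and 10.7 degrees, less where a joint would pass 70% of its speed; a pose out of reach is approached as far as the arm can. A call with a gripper value outside its range is refused whole. OPENING is the opening, from 0 (shut) to 1 (fully open), set as the call begins (- or left out, the last holds). The fingers move at their own pace and stop on an object; FORCE is the grip in N (left out, the last holds). Time passes only in rows, so rows that repeat a pose let the fingers close, or fill a call up. It gives the time, the measured TCP pose, the force and the opening at its end, in the units of the state.
- status.get_obs(): the state, without advancing time (a new reading comes with each control period).
- camera(name): name is "side" or "top" or "wrist"; returns a dict with "color" (384x512x3 uint8, red, green, blue), "vfov" (degrees; the focal length in pixels is half the picture's height over the tangent of half this angle, whatever the lens; pixels are square), "cx", "cy" (the principal point, pixels), "rvec" (rotation vector, rad) and "tvec" (3), from world to camera coordinates, as OpenCV has them. Camera axes: x right, y down, z forward; pixel columns grow to the right and rows downward; lengths in m; the calibration is good to about 2 mm. A picture is of the moment at which its call begins. There is no depth.
- bot.job_done(): hands the job in, once; it reports no verdict.
The state is a dict: "time": time; "q": joint angles; "qd": joint speeds; "joint_efforts": joint torques, N m; "ee_pos": TCP position; "tcp_rot": TCP orientation; "wrist_force": force on the tool from outside, world axes, zero at the start; "torque": the same for the moment, N m; "opening": finger opening in m.
Only numpy, scipy, OpenCV 4.12 (cv2) and the standard library are available. Lean on these libraries where they do the work, as an engineer would, in place of code of your own. Each camera call takes 0.05 s, during which the arm holds its last target. There are 200 camera calls.

## Working session

There is one attempt and no reset: what is moved stays moved. The work goes in short steps, Python scripts to look and compute and a shell command to move; the robot and the scene stay as the last step left them, time stands still between calls to the robot, and variables do not carry over. Pictures are saved under pics/ and viewed, about 8 in all and at most 12, crops included, and the job is handed in when it is done.

```bash
ls; mkdir -p pics
cat > h.py <<'E'
import numpy as np, cv2
from workcell import status, camera, bot
def cam(n):
    c=camera(n); h=c["color"].shape[0]; f=h/2/np.tan(np.radians(c["vfov"])/2)
    c["K"]=np.array([[f,0,c["cx"]],[0,f,c["cy"]],[0,0,1.]]); c["R"]=cv2.Rodrigues(np.array(c["rvec"],float))[0]
    c["t"]=np.array(c["tvec"],float).ravel(); return c
def onplane(c,uv,z):
    uv=np.atleast_2d(uv).astype(float); d=np.c_[uv,np.ones(len(uv))]@np.linalg.inv(c["K"]).T@c["R"]
    o=-c["R"].T@c["t"]; return o+d*((z-o[2])/d[:,2])[:,None]
def proj(c,P):
    return cv2.projectPoints(np.atleast_2d(P).astype(float),c["R"],c["t"],c["K"],None)[0][:,0]
def save(c,n): cv2.imwrite("pics/"+n,c["color"][:,:,::-1])
E
python3 - <<'E'
from h import *
import pickle
print(status.get_obs(), bot.grasp_offset)
cs={n:cam(n) for n in("top","side","wrist")}
pickle.dump(cs,open("c0.pkl","wb"))
for n,c in cs.items(): print(n,c["vfov"],c["cx"],c["cy"],-c["R"].T@c["t"],c["R"][2], [k for k in c])
im=np.hstack([cs["top"]["color"],cs["side"]["color"]])
save(cs["top"],"top0.png");save(cs["side"],"side0.png")
E
```

```text
pics
{'time': 0.0, 'q': array([ 7.50559358e+01,  5.01358059e+00,  1.00336872e+01,  9.50982676e+01,
       -1.46674434e-03,  8.99994950e+01]), 'qd': array([ 0.04534591,  0.02388661,  0.0289919 , -0.03018243, -0.01760457,
        0.0310696 ]), 'joint_efforts': array([-6.74991497e-04, -5.20385563e+01,  4.64802468e+01,  1.65107567e-02,
        6.64151401e-08,  2.14134894e-05]), 'ee_pos': array([0.14177309, 0.53114721, 0.20415241]), 'tcp_rot': array([ -88.92543717,   89.92182527, -103.86899539]), 'wrist_force': array([0.10376581, 0.08417147, 0.61632577]), 'torque': array([ 0.00857295, -0.0001829 , -0.01052686]), 'opening': 0.08553243284537616} 0.0187
top 46.78889071626037 261.0304256096141 188.73137381031785 [0.50278724 0.10033333 1.15871926] [ 0.12657275 -0.00671356 -0.99193461] ['color', 'vfov', 'cx', 'cy', 'rvec', 'tvec', 'K', 'R', 't']
side 56.29004465680854 253.71975173231016 188.0890784757882 [ 0.3887731  -0.48304399  0.74710537] [ 0.29620832  0.62336836 -0.72365221] ['color', 'vfov', 'cx', 'cy', 'rvec', 'tvec', 'K', 'R', 't']
wrist 71.93187324292226 255.6117896791797 190.82708277742788 [0.07125556 0.54900123 0.37273581] [ 0.27958475 -0.07528437 -0.95716489] ['color', 'vfov', 'cx', 'cy', 'rvec', 'tvec', 'K', 'R', 't']
```

View pics/top0.png

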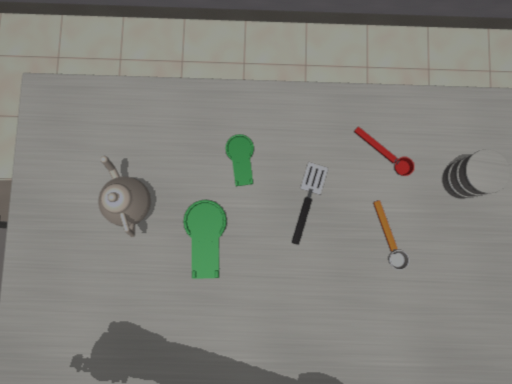

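View pics/side0.png

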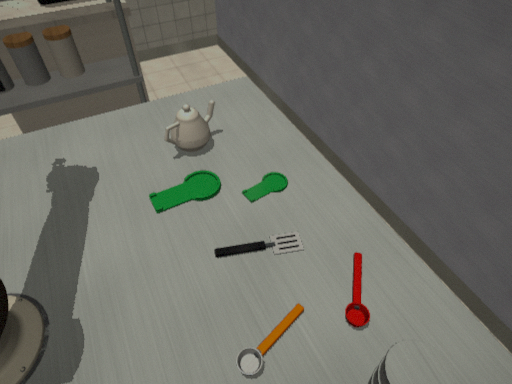

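Top view: the orange scoop has its handle at (385,225) and cup at (398,260). The large green rest has its dish at (205,221) and notch at (205,275). The spatula lies between them at (305,210), the teapot is at (122,200), and the red scoop and small green rest are decoys. Next I measure them.

Run:
```python
from h import *
import pickle
cs=pickle.load(open("c0.pkl","rb"))
res={}
for n in("top","side"):
    c=cs[n]; hsv=cv2.cvtColor(c["color"],cv2.COLOR_RGB2HSV)
    for nm,lo,hi,z in(("orange",(8,150,80),(22,255,255),.010),("green",(50,120,50),(80,255,255),.008),("black",(0,0,0),(180,255,45),.010)):
        m=cv2.inRange(hsv,lo,hi)
        k,l,st,ce=cv2.connectedComponentsWithStats(m)
        for i in range(1,k):
            if st[i,4]<120 or st[i,4]>6000: continue
            v,u=np.nonzero(l==i); P=onplane(c,np.c_[u,v],z)[:,:2]
            (rc,sz,an)=cv2.minAreaRect(P.astype(np.float32)*1000)
            b=cv2.boxPoints((rc,sz,an))
            print(n,nm,st[i].tolist(),"rect c",np.round(rc,1),"sz",np.round(sz,1),"ang",round(an,1))
            if nm=="green" and st[i,4]>1000:
                # along axis profile
                w,V=np.linalg.eigh(np.cov(P.T)); a=V[:,1]; a=a*np.sign(a[0]); p=np.array([-a[1],a[0]])
                s=P@a; q=P@p
                for s0 in np.arange(s.min(),s.max(),.01):
                    k2=(s>=s0)&(s<s0+.01); print(round((s0-s.min())*1e3),np.round([q[k2].min()*1e3,q[k2].max()*1e3],0).tolist(),end=' ')
                print("\naxis",np.degrees(np.arctan2(a[1],a[0])),"p0",s.min()*1e3, s.max()*1e3)
# cup: bright in neighborhood
    c0={"top":(398,260),"side":(250,361)}[n]
    g=c["color"].astype(int); r=16 if n=="top" else 24
    save({"color":cv2.resize(c["color"][max(0,c0[1]-60):c0[1]+24,c0[0]-40:c0[0]+70],None,fx=5,fy=5)},"cup_%s.png"%n)
```

```text
top orange [374, 201, 23, 50, 314] rect c [ 563.4 -230.4] sz [131.  16.] ang 19.9
top green [226, 135, 27, 50, 956] rect c [726.  152.9] sz [131.3  68.7] ang 1.7
top green [184, 201, 42, 77, 2265] rect c [516.5 234.1] sz [194.1 106. ] ang 2.8
0 [176.0, 238.0] 10 [176.0, 238.0] 20 [176.0, 237.0] 30 [176.0, 237.0] 40 [176.0, 237.0] 50 [176.0, 237.0] 60 [176.0, 237.0] 70 [176.0, 237.0] 80 [176.0, 237.0] 90 [175.0, 237.0] 100 [165.0, 247.0] 110 [162.0, 255.0] 120 [157.0, 258.0] 130 [154.0, 260.0] 140 [154.0, 260.0] 150 [154.0, 258.0] 160 [157.0, 258.0] 170 [164.0, 250.0] 180 [172.0, 242.0] 190 [185.0, 226.0] 
axis 2.941556446357421 p0 430.8345263683631 624.9069268171104
top black [293, 198, 18, 45, 268] rect c [571.2 -14.4] sz [ 14.9 120.6] ang 74.5
side orange [257, 304, 47, 51, 571] rect c [ 565.3 -231.6] sz [131.3  18.8] ang 20.0
side green [150, 171, 71, 42, 1548] rect c [517.1 234.3] sz [200.9 117.9] ang 0.2
0 [156.0, 233.0] 10 [156.0, 233.0] 20 [157.0, 229.0] 30 [156.0, 227.0] 40 [156.0, 227.0] 50 [156.0, 226.0] 60 [155.0, 225.0] 70 [155.0, 226.0] 80 [154.0, 225.0] 90 [155.0, 225.0] 100 [150.0, 231.0] 110 [142.0, 241.0] 120 [137.0, 248.0] 130 [134.0, 249.0] 140 [133.0, 251.0] 150 [134.0, 250.0] 160 [138.0, 248.0] 170 [142.0, 242.0] 180 [149.0, 236.0] 190 [159.0, 226.0] 200 [185.0, 205.0] 
axis 4.297088954568192 p0 432.2346199714759 633.8560385264057
side green [243, 172, 45, 30, 676] rect c [726.4 143.9] sz [136.   77.1] ang 10.6
side black [215, 242, 51, 15, 404] rect c [570.7 -17. ] sz [ 23.4 123.4] ang 74.6
side black [0, 280, 9, 60, 357] rect c [47.8 78.3] sz [149.7  15.6] ang 90.0
```

View pics/cup_top.png

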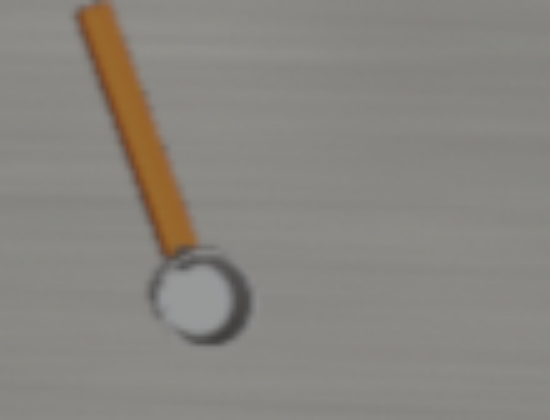

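```bash
cat >> h.py <<'E'
from scipy.spatial.transform import Rotation as Ro
def go(target, handle_yaw):
    """shift in tool axes (mm) to put TCP at target, and turn about tool x so the jaws close across handle_yaw"""
    o=status.get_obs(); R=Ro.from_euler("xyz",o["tcp_rot"],degrees=True).as_matrix()
    d=R.T@(np.array(target)-o["ee_pos"])*1e3
    want=np.array([-np.sin(np.radians(handle_yaw)),np.cos(np.radians(handle_yaw)),0])
    w=R.T@want; a=np.degrees(np.arctan2(w[2],w[1]))
    print("t",o["time"],"pos",np.round(o["ee_pos"],4),"q",np.round(o["q"],1),"open",round(o["opening"],4),"F",np.round(o["wrist_force"],1))
    print("shift",np.round(d,1),"turn",round(a,1),"or",round(a-180*np.sign(a),1)); print("R",np.round(R,2).tolist())
E
python3 - <<'E'
from h import *
go([.557,-.2335,.20],200)
E
```

```text
t 0.15 pos [0.1418 0.5312 0.2043] q [75.1  5.  10.  95.1  0.  90. ] open 0.0855 F [-0.6  0.2 -0.2]
shift [   5.  -631.8  598.4] turn 145.1 or -34.9
R [[-0.0, 0.26, 0.97], [-0.0, 0.97, -0.26], [-1.0, -0.0, -0.0]]
```

```bash
python3 -m jog '0 -40 37 9;0 -80 75 18;0 -119 112 27;0 -158 150 36;0 -198 187 45;0 -237 224 54;0 -277 262 63;0 -316 299 72' 1 40
python3 - <<'E'
from h import *
go([.557,-.2335,.20],200)
E
```

```text
time: 1.15
ee_pos: [0.3497, 0.1473, 0.2049]
tcp_rot: [111.4, 90.0, 24.2]
wrist_force: [1.2, 1.2, -1.2]
opening: 0.0854
t 1.15 pos [0.3497 0.1473 0.2049] q [ 22.8 -18.1 -10.9  97.2   0.  110.1] open 0.0854 F [ 1.2  1.2 -1.2]
shift [  4.9 188.7 390.4] turn 72.8 or -107.2
R [[0.0, 1.0, 0.05], [0.0, 0.05, -1.0], [-1.0, 0.0, -0.0]]
```

```bash
python3 -m jog '0 24 49 9;0 47 98 18;0 71 147 27;0 94 195 36;0 118 244 45;0 142 293 54;0 165 342 63;0 187 389 72.5' 1 40
python3 - <<'E'
from h import *
go([.557,-.2335,.10],200)
c=cam("wrist"); im=c["color"].copy()
# predicted scoop outline
y=np.radians(200); R=np.array([[np.cos(y),-np.sin(y)],[np.sin(y),np.cos(y)]])
for x,yy,z in((-75,-9,14),(-75,9,14),(60,9,14),(60,-9,14),(85,0,0),(0,0,14)):
    p=R@np.array([x,yy])/1e3+[.557,-.2335]; u=proj(c,[p[0],p[1],z/1e3])[0]; cv2.circle(im,(int(u[0]),int(u[1])),2,(0,0,255),-1)
save({"color":im},"w1.png")
hsv=cv2.cvtColor(c["color"],cv2.COLOR_RGB2HSV); m=cv2.inRange(hsv,(8,150,60),(22,255,255))
v,u=np.nonzero(m); P=onplane(c,np.c_[u,v],.014)[:,:2]*1e3
print(len(u),cv2.minAreaRect(P.astype(np.float32)))
E
```

```text
time: 2.15
ee_pos: [0.5572, -0.2313, 0.2045]
tcp_rot: [-48.4, 90.0, 151.8]
wrist_force: [0.5, -0.0, 0.9]
opening: 0.0855
t 2.15 pos [ 0.5572 -0.2313  0.2045] q [-22.5  12.6  18.6  96.    0.  137.2] open 0.0855 F [ 0.5 -0.   0.9]
shift [104.5   2.    1. ] turn 0.2 or -179.8
R [[-0.0, 0.35, -0.94], [0.0, -0.94, -0.35], [-1.0, -0.0, 0.0]]
1182 ((566.0026245117188, -231.6181640625), (131.2313995361328, 16.539649963378906), 19.966278076171875)
```

View pics/w1.png

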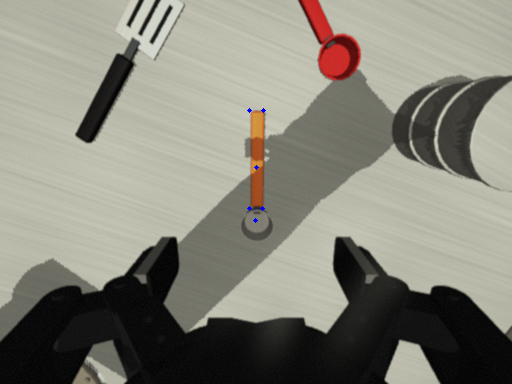

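Wrist view: the predicted outline points (249–264, 110–208) sit on the scoop handle, and the cup is at (256,222). All three views agree to about 2 mm. Descending.

```bash
python3 -m jog '25 0 0 0;55 1 0 0;85 2 0 0;115 2 0 0;140 2 0 0;160 2 0 0;170 2 0 0;170 2 0 0' 1 40
python3 - <<'E'
from h import *
go([.558,-.234,.004],200)
c=cam("wrist"); save(c,"w2.png")
hsv=cv2.cvtColor(c["color"],cv2.COLOR_RGB2HSV); m=cv2.inRange(hsv,(8,150,60),(22,255,255))
v,u=np.nonzero(m); P=onplane(c,np.c_[u,v],.014)[:,:2]*1e3
print(len(u),cv2.minAreaRect(P.astype(np.float32)))
E
```

```text
time: 3.2
ee_pos: [0.557, -0.2312, 0.0344]
tcp_rot: [-42.4, 89.9, 158.2]
wrist_force: [0.8, -0.5, 0.0]
opening: 0.0857
t 3.2 pos [ 0.557  -0.2312  0.0344] q [-22.5  12.3  -0.5  77.2  -0.  136.9] open 0.0857 F [ 0.8 -0.5  0. ]
shift [30.4  3.   0.1] turn 0.6 or -179.4
R [[-0.0, 0.35, -0.94], [0.0, -0.94, -0.35], [-1.0, -0.0, 0.0]]
3733 ((565.8612670898438, -231.59646606445312), (131.63534545898438, 16.945974349975586), 20.044252395629883)
```

View pics/w2.png

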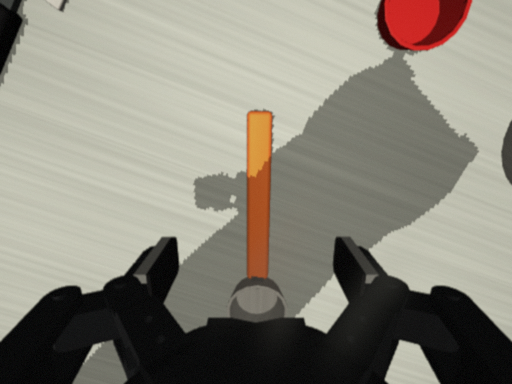

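Close view: the handle at (260,195) lies between the fingers (165 and 345) and is aligned with them. Descending the last 30 mm and closing.

```bash
python3 -m jog '6 1 0 0;12 2 0 0;18 3 0 0;24 3 0 0;28 3 0 0;30 3 0 0;30 3 0 0;30 3 0 0' 1 40
python3 -m jog '0 0 0 0;0 0 0 0;0 0 0 0;0 0 0 0;0 0 0 0;0 0 0 0;0 0 0 0;0 0 0 0' 0 40
python3 -c "
from h import *
go([.558,-.234,.004],200)"
```

```text
time: 4.25
ee_pos: [0.5586, -0.2342, 0.0051]
tcp_rot: [134.2, 90.0, -25.2]
wrist_force: [0.2, -0.3, 0.5]
opening: 0.0855
time: 5.25
ee_pos: [0.5585, -0.2342, 0.0049]
tcp_rot: [127.4, 90.0, -32.0]
wrist_force: [-0.5, -0.6, -0.5]
opening: -0.0001
t 5.25 pos [ 0.5585 -0.2342  0.0049] q [-22.7  13.3  -2.7  74.   -0.  136.7] open -0.0001 F [-0.5 -0.6 -0.5]
shift [ 0.9 -0.3  0.4] turn 0.6 or -179.4
R [[0.0, 0.35, -0.94], [-0.0, -0.94, -0.35], [-1.0, 0.0, -0.0]]
```

Run:
```python
from h import *
a=cam("wrist"); b=cam("side")
im=np.hstack([cv2.resize(a["color"],(400,300)),cv2.resize(b["color"][240:384,180:372],(400,300))])
save({"color":im},"w3.png")
```

```text
(no output)
```

View pics/w3.png

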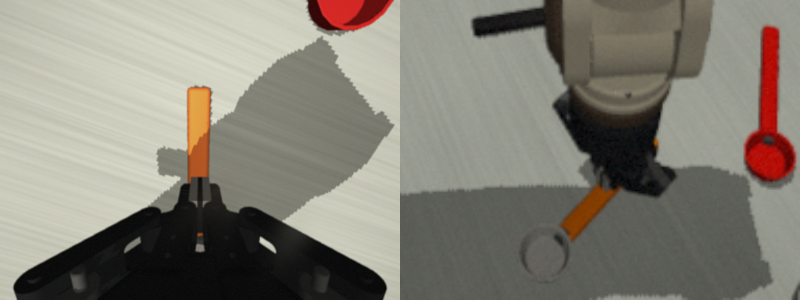

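Run:
```python
from h import *
o=status.get_obs(); p=o["ee_pos"]; b=cam("side"); a=cam("wrist")
print(o["opening"],o["q"])
im=[]
for c,(x0,y0,x1,y1) in((b,(235,280,355,370)),(a,(160,180,360,330))):
    k=400/(x1-x0); i=cv2.resize(c["color"][y0:y1,x0:x1],None,fx=k,fy=k,interpolation=cv2.INTER_CUBIC)
    i=np.clip(i.astype(float)*1.6,0,255).astype(np.uint8)
    for dz,col in((0,(255,0,255)),(.0187,(0,255,255))):
        u=(proj(c,p+[0,0,dz])[0]-[x0,y0])*k; cv2.circle(i,(int(u[0]),int(u[1])),3,col,-1); print(u)
    im.append(i)
save({"color":np.hstack([im[0],im[1][:300]])},"w4.png")
hsv=cv2.cvtColor(a["color"],cv2.COLOR_RGB2HSV); m=cv2.inRange(hsv,(8,150,60),(22,255,255))
v,u=np.nonzero(m); P=onplane(a,np.c_[u,v],.014)[:,:2]*1e3
print(len(u),cv2.minAreaRect(P.astype(np.float32)))
```

```text
-0.00012868739704301855 [-2.27497585e+01  1.33331987e+01 -2.65337851e+00  7.40106408e+01
  1.49528355e-03  1.36694335e+02]
[145.77273743 170.55976319]
[146.94313408 158.23584731]
[186.76190432  85.63189398]
[186.25058246 109.97545639]
3201 ((566.1546630859375, -231.23434448242188), (130.51980590820312, 17.055368423461914), 19.601978302001953)
```

View pics/w4.png

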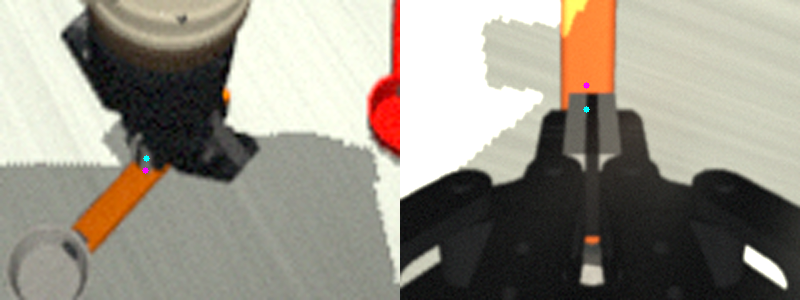

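The fingers shut on top of the handle: opening is 0, there is no force, the scoop has not moved, and the tips show about 9 mm higher than the TCP reading. I'll reopen, go 9 mm lower and close again.

```bash
python3 -m jog '0 0 0 0;0 0 0 0;0 0 0 0;0 0 0 0;2 0 0 0;5 0 0 0;9 0 0 0;9 0 0 0' 1 40
python3 -m jog '0 0 0 0;0 0 0 0;0 0 0 0;0 0 0 0;0 0 0 0;0 0 0 0;0 0 0 0;0 0 0 0' 0 40
```

```text
time: 6.45
ee_pos: [0.5581, -0.234, -0.0047]
tcp_rot: [-44.4, 90.0, 156.2]
wrist_force: [-0.4, -0.3, -0.3]
opening: 0.0857
time: 7.45
ee_pos: [0.5585, -0.2342, -0.0041]
tcp_rot: [102.1, 90.0, -57.4]
wrist_force: [-0.8, -0.2, -0.4]
opening: -0.0004
```

Run:
```python
from h import *
o=status.get_obs(); p=o["ee_pos"]; b=cam("side"); a=cam("wrist")
im=[]
for c,(x0,y0,x1,y1) in((b,(255,295,335,355)),(a,(180,180,340,300))):
    k=400/(x1-x0); i=cv2.resize(c["color"][y0:y1,x0:x1],None,fx=k,fy=k,interpolation=cv2.INTER_CUBIC)
    i=np.clip(i.astype(float)*2.2,0,255).astype(np.uint8)
    for dz,col in((0,(255,0,255)),(.0187,(0,255,255))):
        u=(proj(c,p+[0,0,dz])[0]-[x0,y0])*k; cv2.circle(i,(int(u[0]),int(u[1])),3,col,-1); print(u)
    im.append(i)
save({"color":np.hstack(im)},"w5.png")
print(o["opening"],p,o["wrist_force"])
hsv=cv2.cvtColor(a["color"],cv2.COLOR_RGB2HSV); m=cv2.inRange(hsv,(8,150,60),(22,255,255))
v,u=np.nonzero(m); P=onplane(a,np.c_[u,v],.014)[:,:2]*1e3
print(len(u),cv2.minAreaRect(P.astype(np.float32)))
```

```text
[117.8169004 189.5287852]
[119.54145882 171.36642276]
[183.45821734 107.07466442]
[182.81950291 137.50677811]
-0.0003738215560915156 [ 0.55845971 -0.23418037 -0.00410985] [-0.80701831 -0.21896514 -0.40554423]
3488 ((565.7994995117188, -231.37997436523438), (131.3129425048828, 17.14600372314453), 19.804405212402344)
```

View pics/w5.png

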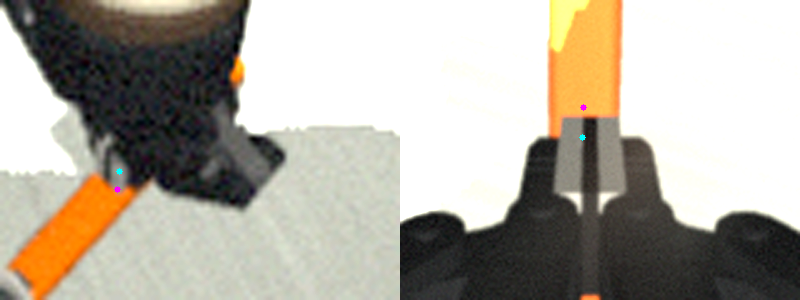

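Shut at 0 again with no force and the scoop unmoved. The pads are still above the handle, so the tips really are well above the reported TCP. Going another 10 mm down with the fingers open is safe, because the open tips stand 13 mm farther back.

```bash
python3 -m jog '0 0 0 0;0 0 0 0;0 0 0 0;0 0 0 0;3 0 0 0;6 0 0 0;10 0 0 0;10 0 0 0' 1 40
python3 -m jog '0 0 0 0;0 0 0 0;0 0 0 0;0 0 0 0;0 0 0 0;0 0 0 0;0 0 0 0;0 0 0 0' 0 40
```

```text
time: 8.55
ee_pos: [0.5582, -0.234, -0.0147]
tcp_rot: [-44.3, 90.0, 156.2]
wrist_force: [-0.1, 0.3, 0.6]
opening: 0.0852
time: 9.55
ee_pos: [0.5586, -0.2342, -0.0138]
tcp_rot: [136.5, 90.0, -22.9]
wrist_force: [-0.4, 0.7, 4.5]
opening: 0.0154
```

It grips now, but the opening is 15.4 mm on an 18 mm handle with 4.5 N upward. That suggests it only holds the top edge, so I'll go 4 mm lower.

```bash
python3 -m jog '0 0 0 0;0 0 0 0;0 0 0 0;0 0 0 0;1 0 0 0;2 0 0 0;4 0 0 0;4 0 0 0' 1 40
python3 -m jog '0 0 0 0;0 0 0 0;0 0 0 0;0 0 0 0;0 0 0 0;0 0 0 0;0 0 0 0;0 0 0 0' 0 40
```

```text
time: 10.55
ee_pos: [0.5584, -0.2341, -0.0183]
tcp_rot: [-46.9, 90.0, 153.7]
wrist_force: [-0.0, 0.4, 0.5]
opening: 0.0854
time: 11.55
ee_pos: [0.5586, -0.2342, -0.0179]
tcp_rot: [131.6, 90.0, -27.8]
wrist_force: [0.1, 0.6, 4.5]
opening: 0.0163
```

```bash
python3 -m jog '-1 0 0 0;-2 0 0 0;-4 0 0 0;-6 0 0 0;-9 0 0 0;-12 0 0 0;-12 0 0 0;-12 0 0 0' 0 60
python3 - <<'E'
from h import *
a=cam("wrist"); b=cam("side")
im=np.hstack([cv2.resize(a["color"],(400,300)),cv2.resize(b["color"][255:375,220:380],(400,300))])
save({"color":np.clip(im*1.6,0,255).astype(np.uint8)},"w6.png")
E
```

```text
time: 12.55
ee_pos: [0.5584, -0.2342, -0.0061]
tcp_rot: [-40.6, 90.0, 159.9]
wrist_force: [0.2, -1.2, -1.2]
opening: 0.0157
```

View pics/w6.png

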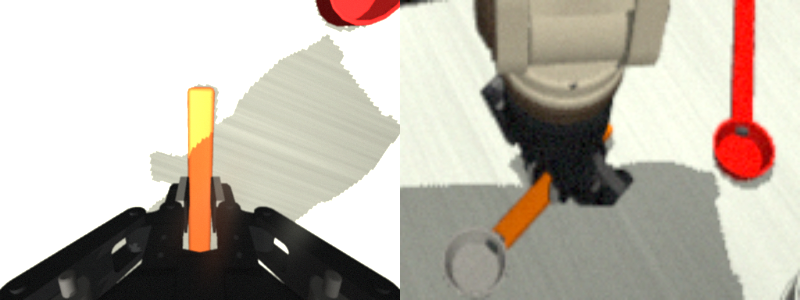

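Lifted 12 mm: the scoop is held between the pads in line with the fingers, cup at (475,260), about 1 N of weight. So the scoop origin is about 18 mm above the reported TCP. Lifting further, then checking level.

```bash
python3 -m jog '-6 0 0 0;-18 0 0 0;-32 0 0 0;-48 0 0 0;-64 0 0 0;-80 0 0 0;-92 0 0 0;-100 0 0 0' 0 60
python3 - <<'E'
from h import *
import pickle
a=cam("wrist"); b=cam("side")
pickle.dump((a,b),open("c1.pkl","wb"))
# handle far end from wrist & side: triangulate far end centre
for c,n in((a,"w"),(b,"s")):
    hsv=cv2.cvtColor(c["color"],cv2.COLOR_RGB2HSV); m=cv2.inRange(hsv,(8,150,60),(22,255,255))
    v,u=np.nonzero(m)
    for z in(.10,.115): print(n,z,cv2.minAreaRect((onplane(c,np.c_[u,v],z)[:,:2]*1e3).astype(np.float32)))
go([.478,.2315,.09],3)
E
```

```text
time: 13.65
ee_pos: [0.5586, -0.2342, 0.0947]
tcp_rot: [137.6, 90.0, -21.8]
wrist_force: [0.7, -0.1, -0.7]
opening: 0.0152
w 0.1 ((556.4863891601562, -236.86862182617188), (152.6754608154297, 20.77570152282715), 20.13125228881836)
w 0.115 ((563.099609375, -234.37057495117188), (138.64793395996094, 18.86688232421875), 20.131269454956055)
s 0.1 ((420.2803039550781, 577.181884765625), (223.8941650390625, 1660.974853515625), 13.886336326599121)
s 0.115 ((419.5498962402344, 552.605712890625), (218.7042999267578, 1622.47314453125), 13.88633918762207)
t 13.75 pos [ 0.5588 -0.2343  0.0948] q [-22.7  11.8   5.5  83.7   0.  136.7] open 0.0155 F [ 0.7  0.4 -2.1]
shift [   4.5 -464.5  -87.9] turn -162.4 or 17.6
R [[0.0, 0.35, -0.94], [-0.0, -0.94, -0.35], [-1.0, 0.0, -0.0]]
```

```bash
python3 -m jog '0 -12 -2 -4;0 -30 -6 -10;0 -51 -10 -17;0 -73 -14 -24;0 -95 -18 -32;0 -117 -22 -40;0 -139 -26 -48;0 -160 -30 -56' 0 60
python3 -c "
from h import *
go([.478,.2315,.09],3)"
```

```text
time: 14.75
ee_pos: [0.5298, -0.073, 0.0932]
tcp_rot: [-86.1, 89.9, 170.7]
wrist_force: [0.6, -0.4, -1.8]
opening: 0.0153
t 14.75 pos [ 0.5298 -0.073   0.0932] q [-7.9  2.2 -5.2 82.7  0.  95.3] open 0.0153 F [ 0.6 -0.4 -1.8]
shift [   3.3 -119.9 -284.7] turn -106.2 or 73.8
R [[-0.0, 0.97, -0.23], [0.0, -0.23, -0.97], [-1.0, -0.0, 0.0]]
```

```bash
python3 -m jog '0 -8 -19 -7;0 -16 -38 -14;0 -24 -57 -21;0 -32 -76 -28;0 -40 -95 -35;0 -48 -114 -42;0 -56 -133 -49;0 -64 -152 -56' 0 60
python3 -c "
from h import *
go([.478,.2315,.09],3)"
```

```text
time: 15.75
ee_pos: [0.5029, 0.0895, 0.0932]
tcp_rot: [-123.2, 89.9, -170.4]
wrist_force: [0.1, -0.9, -0.4]
opening: 0.0154
t 15.75 pos [0.5029 0.0895 0.0932] q [10.1 -1.1 -8.5 82.7  0.  57.3] open 0.0154 F [ 0.1 -0.9 -0.4]
shift [   3.2   78.2 -121.2] turn -50.2 or 129.8
R [[-0.0, 0.73, 0.68], [-0.0, 0.68, -0.73], [-1.0, -0.0, -0.0]]
```

```bash
python3 -m jog '0 11 -17 -7;0 22 -34 -14;0 33 -51 -21;0 44 -68 -28;0 54 -85 -35;0 64 -100 -41;0 72 -113 -46;0 78 -121 -50' 0 60
python3 - <<'E'
from h import *
go([.478,.2315,.09],3)
a=cam("wrist"); t=cam("top")
for c,n in((a,"w"),(t,"t")):
    hsv=cv2.cvtColor(c["color"],cv2.COLOR_RGB2HSV); m=cv2.inRange(hsv,(8,150,60),(22,255,255))
    v,u=np.nonzero(m); k=(v<384)
    if len(u)>20:
        for z in(.122,): print(n,z,cv2.minAreaRect((onplane(c,np.c_[u,v],z)[:,:2]*1e3).astype(np.float32)))
    m=cv2.inRange(hsv,(50,120,50),(80,255,255)); k,l,st,ce=cv2.connectedComponentsWithStats(m)
    for i in range(1,k):
        if st[i,4]>300:
            v,u=np.nonzero(l==i); print(n,"green",st[i].tolist(),cv2.minAreaRect((onplane(c,np.c_[u,v],.010)[:,:2]*1e3).astype(np.float32)))
save({"color":np.vstack([a["color"],t["color"][150:342]])},"w7.png")
E
```

```text
time: 16.75
ee_pos: [0.4785, 0.2313, 0.0932]
tcp_rot: [-158.2, 89.9, -155.5]
wrist_force: [0.5, -0.7, -1.3]
opening: 0.0155
t 16.75 pos [0.4785 0.2313 0.0932] q [25.8  1.8 -5.6 82.7  0.  23.1] open 0.0155 F [ 0.5 -0.7 -1.3]
shift [ 3.2  0.3 -0.5] turn -0.3 or 179.7
R [[-0.0, -0.05, 1.0], [-0.0, 1.0, 0.05], [-1.0, -0.0, -0.0]]
w 0.122 ((471.38250732421875, 229.66285705566406), (130.5800323486328, 17.92353630065918), 2.3566110134124756)
w green [207, 124, 33, 137, 1924] ((490.6119689941406, 202.8053436279297), (29.3426570892334, 146.14479064941406), 84.35431671142578)
w green [272, 125, 24, 110, 1938] ((472.1876220703125, 255.74270629882812), (111.63136291503906, 23.658409118652344), 6.225890636444092)
t 0.122 ((523.3363037109375, 232.00917053222656), (25.84297752380371, 12.271564483642578), 8.885993957519531)
t green [226, 135, 27, 50, 955] ((725.614013671875, 152.75946044921875), (131.03675842285156, 68.6187973022461), 1.7313528060913086)
t green [184, 201, 42, 48, 758] ((559.2922973632812, 222.2413330078125), (128.60009765625, 89.1138916015625), 40.075164794921875)
```

View pics/w7.png

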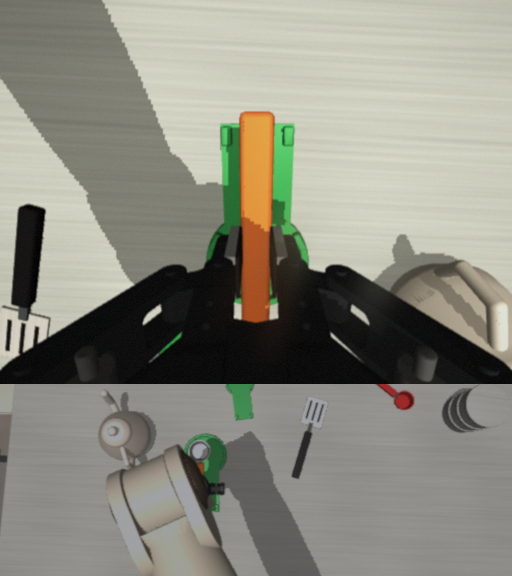

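Wrist view: the handle (240–275, 112–320) lies over the neck (221–294, from row 124), midway between the cheeks (226 and 289). Top view shows the cup (200,450) inside the dish. I'll measure the neck from this close view.

Run:
```python
from h import *
a=cam("wrist"); hsv=cv2.cvtColor(a["color"],cv2.COLOR_RGB2HSV); m=cv2.inRange(hsv,(50,100,40),(80,255,255))
L=[];Rr=[]
for v in range(152,196):
    u=np.nonzero(m[v])[0]; L.append((u.min()-.5,v)); Rr.append((u.max()+.5,v))
l=onplane(a,L,.006)[:,:2]*1e3; r=onplane(a,Rr,.006)[:,:2]*1e3
for e in(l,r):
    vx,vy,x,y=cv2.fitLine(e.astype(np.float32),cv2.DIST_HUBER,0,.1,.1).ravel(); print("edge yaw",np.degrees(np.arctan2(vy,vx)),x,y, "y at x=478",y+vy/vx*(478-x))
T=[(u,np.nonzero(m[:,u])[0].min()-.5) for u in list(range(224,238))+list(range(279,291))]
print("end",np.round(onplane(a,T,.006)[:,:2].mean(0)*1e3,1))
```

```text
edge yaw 2.501034 466.4509 196.1877 y at x=478 196.69215
edge yaw 2.4406028 466.19537 265.12668 y at x=478 265.62982
end [417. 227.]
```

The neck is 69 mm wide (70 given), its yaw is 2.5° and its centre line and end agree with the target to about 1 mm. Descending.

```bash
python3 -m jog '10 0 0 0;24 1 0 0;40 1 0 0;56 1 0 0;70 1 0 0;82 1 0 0;90 1 0 0;94 1 0 0' 0 60
python3 -m jog '2 0 0 0;4 0 0 0;6 0 0 0;7 0 0 0;8 0 0 0;9 0 0 0;9.5 0 0 0;9.5 0 0 0' 0 60
python3 - <<'E'
from h import *
go([.478,.2315,-.012],2.5)
E
```

```text
time: 17.9
ee_pos: [0.479, 0.2318, -0.0005]
tcp_rot: [-156.3, 90.0, -153.7]
wrist_force: [-0.5, -0.3, -1.2]
opening: 0.0155
time: 18.9
ee_pos: [0.479, 0.2318, -0.0096]
tcp_rot: [-128.0, 90.0, -125.4]
wrist_force: [-0.2, 0.6, -1.4]
opening: 0.0156
t 18.9 pos [ 0.479   0.2318 -0.0096] q [ 25.8   4.  -14.8  71.2  -0.   23.3] open 0.0156 F [-0.2  0.6 -1.4]
shift [ 2.4 -0.2 -1.1] turn 0.1 or -179.9
R [[-0.0, -0.04, 1.0], [-0.0, 1.0, 0.04], [-1.0, -0.0, -0.0]]
```

```bash
python3 -m jog '0.5 0 0 0;1 0 0 0;1.5 0 0 0;2 0 0 0;2 0 0 0;2 0 0 0;2 0 0 0;2 0 0 0' 0 60
```

```text
time: 19.9
ee_pos: [0.479, 0.2318, -0.0116]
tcp_rot: [-161.4, 90.0, -158.9]
wrist_force: [-0.3, 0.9, -1.1]
opening: 0.0156
```

```bash
python3 -m jog '0.3 0 0 0;0.6 0 0 0;1 0 0 0;1 0 0 0;1 0 0 0;1 0 0 0;1 0 0 0;1 0 0 0' 0 60
```

```text
time: 20.9
ee_pos: [0.479, 0.2318, -0.012]
tcp_rot: [27.1, 90.0, 29.6]
wrist_force: [-3.0, -0.9, 6.1]
opening: 0.0156
```

Contact: the force went from -1 to +6 N at the expected height. Releasing and retreating.

```bash
python3 -m jog '0 0 0 0;0 0 0 0;0 0 0 0;0 0 0 0;0 0 0 0;0 0 0 0;0 0 0 0;0 0 0 0' 1 40
python3 -m jog '-3 0 0 0;-8 0 0 0;-16 0 0 0;-30 0 0 0;-50 0 0 0;-80 0 0 0;-110 0 0 0;-140 0 0 0' 1 40
python3 -m jog '0 0 -20 0;0 0 -50 0;0 0 -80 0;0 0 -110 0;0 0 -130 0;0 0 -140 0;0 0 -140 0;0 0 -140 0' 1 40
python3 - <<'E'
from h import *
a=cam("side"); t=cam("top")
for c,n in((a,"s"),(t,"t")):
    hsv=cv2.cvtColor(c["color"],cv2.COLOR_RGB2HSV)
    for nm,lo,hi,z in(("orange",(8,150,60),(22,255,255),.018),("green",(50,120,50),(80,255,255),.008),("black",(0,0,0),(180,255,45),.010)):
        m=cv2.inRange(hsv,lo,hi); k,l,st,ce=cv2.connectedComponentsWithStats(m)
        for i in range(1,k):
            if 120<st[i,4]<4000:
                v,u=np.nonzero(l==i); rc,sz,an=cv2.minAreaRect((onplane(c,np.c_[u,v],z)[:,:2]*1e3).astype(np.float32)); print(n,nm,st[i].tolist(),np.round([*rc,*sz,an],1))
x=cv2.resize(t["color"][160:310,80:280],(400,300)); y=cv2.resize(a["color"][80:230,100:300],(400,300))
save({"color":np.hstack([x,y])},"w8.png")
E
```

```text
time: 21.9
ee_pos: [0.4791, 0.2318, -0.0126]
tcp_rot: [-33.4, 90.0, -30.8]
wrist_force: [0.4, 1.0, -0.0]
opening: 0.0854
time: 22.9
ee_pos: [0.4791, 0.2318, 0.1294]
tcp_rot: [24.7, 89.9, 27.2]
wrist_force: [0.9, 1.0, -0.6]
opening: 0.085
time: 23.9
ee_pos: [0.3397, 0.2256, 0.1276]
tcp_rot: [23.0, 90.0, 25.5]
wrist_force: [0.2, -0.1, -0.3]
opening: 0.0855
s orange [148, 184, 47, 22, 344] [473.3 226.  133.4  27.4   2.4]
s green [150, 171, 71, 42, 927] [5.176e+02 2.344e+02 1.999e+02 1.179e+02 2.000e-01]
s green [243, 172, 45, 30, 675] [726.4 143.9 136.   77.1  10.6]
s black [25, 0, 41, 11, 295] [ 241.1 1979.6  151.5  240.3   61.8]
s black [20, 51, 36, 43, 790] [ 176.6 1175.3   77.9  457.6   12.2]
s black [56, 95, 58, 89, 1820] [327.6 609.2 147.4 496.9   7.1]
s black [215, 242, 51, 15, 400] [570.8 -17.2  23.  123.   74.6]
t orange [202, 231, 7, 52, 357] [471.4 230.1 128.2  15.3   2.4]
t green [226, 135, 27, 50, 957] [726.  152.9 131.3  68.8   1.7]
t green [184, 201, 42, 77, 1415] [516.1 235.1 194.4 106.1   1.6]
t black [293, 198, 18, 45, 261] [570.9 -14.3  14.9 119.8  74.5]
t black [140, 310, 40, 26, 152] [309.5 341.   14.  113.4  33.3]
t black [189, 311, 40, 26, 402] [300.9 217.4 105.1  53.3  80.5]
t black [168, 322, 39, 62, 1017] [235.4 262.  173.9  50.3  30. ]
```

View pics/w8.png

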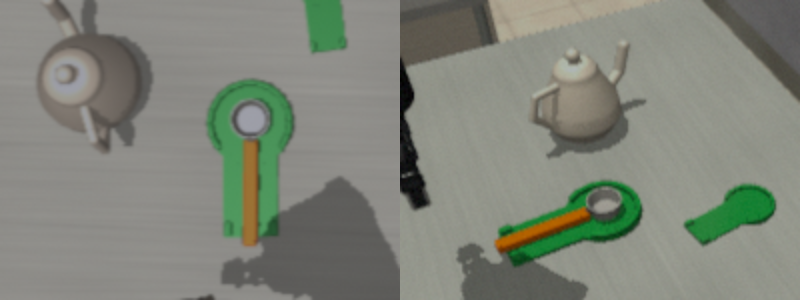

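The cup sits centred in the dish at (250,120), and the handle lies along the neck between the cheeks, overhanging its end as it should. The spatula measures the same as at the start and the arm is clear, so I'm handing in.

```bash
python3 -c "
from workcell import bot
print(bot.job_done())"
```

```text
the job is handed in; nothing more can be done
None
```

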